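Sweep loose nuts off the sorting deck into the empty stock bin

TASK

Sweep the three hexagon nuts along the sorting deck with your fingertips and over its open end into the empty stock bin, not into the bin at the other end that already holds sleeves. Push the nuts only: do not pick up or lift any of them. Leave the round reducer standing where it is among the nuts, and do not disturb the jar and the wrench on the bench.

Things in the scene. Friction and masses are not known exactly. Their poses are not given: they have to be found in the camera images.
- deck: fixed sheet-metal sorting deck on the bench, 320 mm long along its y axis, 232 mm wide along its x axis; origin on the bench under its centre; its flat top is 90 mm above the origin, with 15 mm high, 6 mm thick rims along both long sides (inner faces at x = +-110 mm). The two ends (y = +-160 mm) are open and level, without a rim, and overhang the near wall of the bin standing there
- bin_empty: the empty blue stock bin, fixed on the bench at one end of the deck (either end), 230 mm along its x, 150 mm along its y (parallel to the deck's axes), 80 mm high, walls and floor 5 mm; origin on the bench under its centre, 230 mm from the deck's centre along the deck's y. The deck's edge is right above the inner face of its near wall, so that a part pushed over the edge drops into it
- bin_full: an identical bin at the other end of the deck, filled with short round dark-steel sleeves that stay below its rim; same frame as the empty bin
- nut_a: hexagon nut, brass, lying flat on the deck; 36 mm across flats, 42 mm across corners, 19 mm thick, bore 22 mm, about 0.11 kg; body origin at the centre of its underside, z is its axis
- nut_b: hexagon nut, brass, lying flat on the deck; 36 mm across flats, 42 mm across corners, 19 mm thick, bore 22 mm, about 0.11 kg; body origin at the centre of its underside, z is its axis
- nut_c: hexagon nut, brass, lying flat on the deck; 36 mm across flats, 42 mm across corners, 19 mm thick, bore 22 mm, about 0.11 kg; body origin at the centre of its underside, z is its axis
- nut_a_center (a point): centre of nut_a, half-way up (9.5 mm above its underside); its axes are those of the nut
- nut_b_center (a point): centre of nut_b, half-way up (9.5 mm above its underside); its axes are those of the nut
- nut_c_center (a point): centre of nut_c, half-way up (9.5 mm above its underside); its axes are those of the nut
- reducer_center (a point): centre (half-way up) of a round brass pipe reducer, loose, standing upright on the deck among the nuts: foot 40 mm in diameter, neck 29 mm, 42 mm tall; z is its axis. At the start its centre is at least 50 mm to the side (along the deck's x) of every nut's centre, so each nut has a straight free way past it along the deck's y
- jar: lidded jar standing on the bench beside the work, 64 mm in diameter, 85 mm tall; origin at the centre of its underside
- wrench: wrench lying on the bench on the other side, 200 mm long along its x; origin at the centre of its underside
Things that resemble listed ones, but are neither listed nor needed, are in the scene too. What is shaped like the nut_a but green or white is not meant.

How it is judged:
By the outcome, as a careful person would: the job done as asked, in the order asked, and still so for the second after the job is handed in, with the robot touching nothing.
It also fails if it takes over 54 s, if anything falls off the work surface, if the arm or the gripper's body presses on something with over 40 N, if the wrist force passes 120 N, or if a joint passes its speed limit or range.

ROBOT

A 7-joint arm with a two-finger parallel gripper is mounted at the origin on the work surface. World frame = base frame: x ahead of the robot, y to its left, z up, the work surface at z = 0. Lengths are in m, angles in degrees, forces in N, time in s.
With the tool pointing down it reaches from about 0.35 to 0.9 m from the base axis. Payload 7.2 kg.
Tool frame: the origin (TCP) lies at the very end of the fingers, on their centre line; the grasp point (between the pads) lies 19 mm behind it (bot.tcp_to_grasp is the z of the grasp point in the tool frame, in m); z points along the fingers, x is the direction in which the jaws open and shut, and the axes are right-handed (so a half turn about z gives the same grasp; the last joint's range is limited). The gripper opens to 85 mm and grips with 20 to 120 N. Pads are 22 mm wide; open, the fingers measure 114 mm over their backs; the gripper's body (76 mm by 85 mm) begins 54 mm behind the grasp point. The pads swing forward as they close: fully open they stand 13 mm farther back than shut.
Start: joints at [67.025, 23.554, -0.728, 91.456, 0.321, 64.991, -4.71], TCP at [0.204, -0.591, 0.201] pointing down, gripper open.
Joint ranges: [-169.25, 169.25], [-16.82, 113.86], [-84.01, 82.57], [7.8, 145.47], [-59.2, 239.2], [7.22, 106.19], [-163.78, 163.78]. Speed limits (degrees/s): [136.94, 136.94, 172.46, 172.46, 180, 180, 180].

INTERFACE

Orientations are given as a 3x3 rotation matrix whose columns are the frame's x, y, z axes.
In Python, from workcell import get_state, eyes, bot gives the robot as it stands. The module is installed in compiled form; this text tells all that it offers.
- The arm moves only by the tool apply_moves, never from a script. Its argument "commands" is a list of rows, each a list of 2 entries, a list of its own where there are three numbers: the shift along the tool's x, y, z as a fraction of full scale, then the turn, a rotation vector about the tool's x, y, z as a fraction of full scale. In form: [[[x, y, z], [wx, wy, wz]], ...]. A call has exactly 8 rows; each row shifts and turns the pose as measured when the row begins, along the tool's axes as they then stand; what a row does not reach is not made up. Full scale, the value 1, is 250 mm for a shift and 180 degrees for a turn. A row lasts 1/10 s, in which the tool goes at most 50 mm and 8.59 degrees, less where a joint would pass 70% of its speed; a pose out of reach is approached as far as the arm can. A call with a number of a shift or a turn outside -1 to 1 is refused whole. A call with a gripper value outside its range is refused whole. "gripper" is the opening, from -1 (shut) to 1 (fully open), set as the call begins (left out, the last holds). The fingers move at their own pace and stop on an object; "force" is the grip in N (left out, the last holds). Time passes only in rows, so rows that do not move let the fingers close, or fill a call up. It gives the time, the measured TCP pose, the force and the opening at its end, in the units of the state.
- get_state(): the state, without advancing time (a new reading comes with each control period).
- eyes.capture(name): name is "scene" or "top" or "wrist"; returns (picture, depth): 400x640x3 uint8, red, green, blue; 400x640 float32, m along the optical axis (not along the pixel's ray), 0 where there is no reading.
- eyes.camera_model(name): a dict with "fx", "fy", "cx", "cy" (pixels), "k1" (the pictures are not rectified: a ray, as slopes to the right and down, at radius r is drawn at 1 + k1 r^2 times it, then the intrinsics apply), "T" (4x4, takes a point from camera to world coordinates). Camera axes: x right, y up, looking along -z (the intrinsics and any distortion apply to the point x, -y, -z); pixel columns grow to the right and rows downward; lengths in m; the calibration is good to about 2 mm. A picture is of the moment at which its call begins: read the wrist's pose just before it. camera_model takes no time and is no camera call; for the wrist camera it gives the pose at the moment of the call.
- bot.hand_in(): hands the job in, once; it reports no verdict.
The state is a dict: "time": time; "joints": joint angles; "dq": joint speeds; "effort": joint torques, N m; "tcp_pos": TCP position; "tcp_rot": TCP orientation; "wrist_force": force on the tool from outside, world axes, zero at the start; "moment": the same for the moment, N m; "finger_gap": opening from 0.0 (shut) to 1.0 (fully open).
Only numpy, scipy, OpenCV 4.12 (cv2) and the standard library are available. Lean on these libraries where they do the work, as an engineer would, in place of code of your own. Each camera call takes 0.05 s, during which the arm holds its last target.

## Working session

There is one attempt and no reset: what is moved stays moved. The work goes in short steps, Python scripts to look and compute and a tool call to move; the robot and the scene stay as the last step left them, time stands still between calls to the robot, and variables do not carry over. Pictures are saved under pics/ and viewed, and the job is handed in when it is done.

Besides the shell and the picture viewer there is one more tool, called after "Emit:" as name(argument=value, ...), one argument or row to a line, values as JSON. apply_moves: Moves the arm, as the interface text tells. Shift numbers are shares of 250 mm and turn numbers shares of 180 degrees, none past 1 either way. Its arguments: {"type":"object","properties":{"commands":{"type":"array","items":{"type":"array"}},"gripper":{"type":"number"},"force":{"type":"number"}},"required":["commands"]}

```bash
mkdir -p pics
python3 - <<'E'
from workcell import get_state, eyes, bot
import cv2, numpy as np
s=get_state(); print(s['time'],s['tcp_pos'],s['tcp_rot'],s['finger_gap'])
for n in ['scene','top']:
    p,d=eyes.capture(n); cv2.imwrite(f'pics/{n}0.png',p[:,:,::-1]); np.save(f'{n}_d0.npy',d)
    m=eyes.camera_model(n); print(n,m)
E
```

```text
0.0 [ 0.2039542  -0.59021432  0.20005307] [[ 3.26719551e-01 -9.45121118e-01 -6.37823141e-04]
 [-9.45119975e-01 -3.26720151e-01  1.47510018e-03]
 [-1.60253801e-03  1.20875320e-04 -9.99998709e-01]] 1.0022701898316984
scene {'fx': 470.27478233707865, 'fy': 470.27478233707865, 'cx': 324.6958826050141, 'cy': 199.31634210730755, 'k1': -0.012621598192955646, 'T': array([[-0.23610656, -0.57615286,  0.78249701,  1.66985822],
       [ 0.97154542, -0.15553927,  0.17862542,  0.21931552],
       [ 0.01879347,  0.80240602,  0.59648251,  0.92567205],
       [ 0.        ,  0.        ,  0.        ,  1.        ]])}
top {'fx': 424.35458636476267, 'fy': 424.35458636476267, 'cx': 319.174112901683, 'cy': 202.4324085239628, 'k1': -0.0014646115515579193, 'T': array([[ 2.98966554e-03,  9.90999363e-01, -1.33833195e-01,
         4.34315539e-01],
       [-9.99873271e-01,  8.69691135e-04, -1.58960810e-02,
        -4.34495316e-02],
       [-1.56366126e-02,  1.33863758e-01,  9.90876375e-01,
         1.21758527e+00],
       [ 0.00000000e+00,  0.00000000e+00,  0.00000000e+00,
         1.00000000e+00]])}
```

View pics/scene0.png

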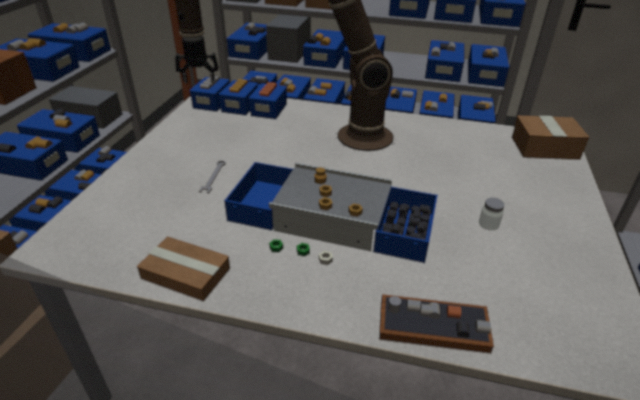

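View pics/top0.png

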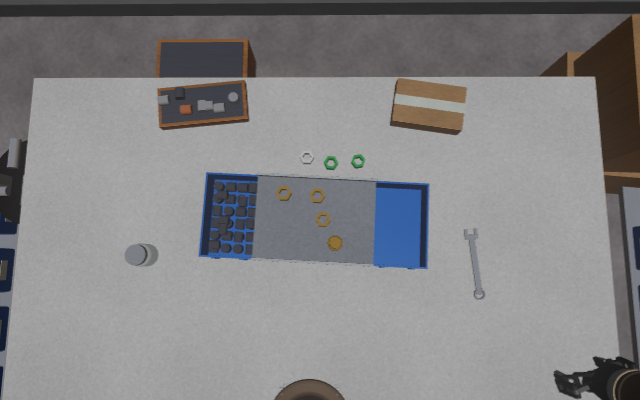

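The top view shows the empty bin on the right at about (400,227), which is world -y. The full bin is on the left at (230,217). The nuts are at about (284,193), (317,196) and (323,220), the reducer at (335,243), the jar at (137,254) and the wrench at (474,263).

```bash
cat > h.py <<'E'
import cv2, numpy as np
from workcell import get_state, eyes, bot
def ray(m,u,v):
    K=np.array([[m['fx'],0,m['cx']],[0,m['fy'],m['cy']],[0,0,1]])
    q=cv2.undistortPoints(np.array([[[u,v]]],float),K,np.array([m['k1'],0,0,0,0]))[0,0]
    return m['T'][:3,:3]@np.array([q[0],-q[1],-1]), m['T'][:3,3]
def atz(m,u,v,z):
    r,o=ray(m,u,v); return o+r*(z-o[2])/r[2]
def proj(m,P):
    c=np.linalg.inv(m['T'])@np.append(P,1); a,b=c[0]/-c[2],-c[1]/-c[2]
    k=1+m['k1']*(a*a+b*b); return m['cx']+m['fx']*a*k, m['cy']+m['fy']*b*k
E
python3 - <<'E'
from h import *
p=cv2.imread('pics/top0.png'); c=p[165:280,190:440]
cv2.imwrite('pics/crop0.png',cv2.resize(c[:, 55:190],None,fx=5.5,fy=5.5,interpolation=cv2.INTER_CUBIC)[:600])
m=eyes.camera_model('top')
d=np.load('top_d0.npy')
hsv=cv2.cvtColor(p,cv2.COLOR_BGR2HSV)
mk=((hsv[...,0]>12)&(hsv[...,0]<28)&(hsv[...,1]>130)).astype(np.uint8)
mk[:175]=0;mk[265:]=0;mk[:,:255]=0;mk[:,380:]=0
n,l,st,ce=cv2.connectedComponentsWithStats(mk)
for i in range(1,n):
    if st[i,4]>20:
        ys,xs=np.where(l==i); (cx,cy),r=cv2.minEnclosingCircle(np.c_[xs,ys].astype(np.float32))
        print(st[i],ce[i],(cx,cy),r,atz(m,cx,cy,.105),d[int(cy),int(cx)])
for u,v in [(258,176),(376,181),(373,267),(253,261)]: print(u,v,atz(m,u,v,.1))
for u,v in [(428,184),(427,268),(207,174),(200,257)]: print(u,v,atz(m,u,v,.08))
E
```

```text
[277 187  14  13  70] [283.11428571 192.98571429] (283.25, 193.0) 6.823771953582764 [0.60979812 0.06995596 0.105     ] 1.1433936
[310 189  14  13  68] [316.89705882 195.11764706] (316.5, 195.0) 6.946321964263916 [ 0.60447473 -0.01844746  0.105     ] 1.1408533
[316 213  14  13  67] [322.47761194 219.10447761] (322.5, 219.0) 6.946321964263916 [ 0.54059711 -0.03448655  0.105     ] 1.1340045
[328 236  14  14 156] [334.57692308 242.61538462] (334.50848388671875, 242.58474731445312) 7.046474456787109 [ 0.47882711 -0.06596248  0.105     ] 1.0828452
258 176 [0.65677866 0.1390691  0.1       ]
376 181 [ 0.64315127 -0.17712151  0.1       ]
373 267 [ 0.41602619 -0.1659582   0.1       ]
253 261 [0.43052498 0.14712973 0.1       ]
428 184 [ 0.63864006 -0.32007253  0.08      ]
427 268 [ 0.41353894 -0.3104257   0.08      ]
207 174 [0.66636309 0.28265289 0.08      ]
200 257 [0.44059842 0.29274161 0.08      ]
```

View pics/crop0.png

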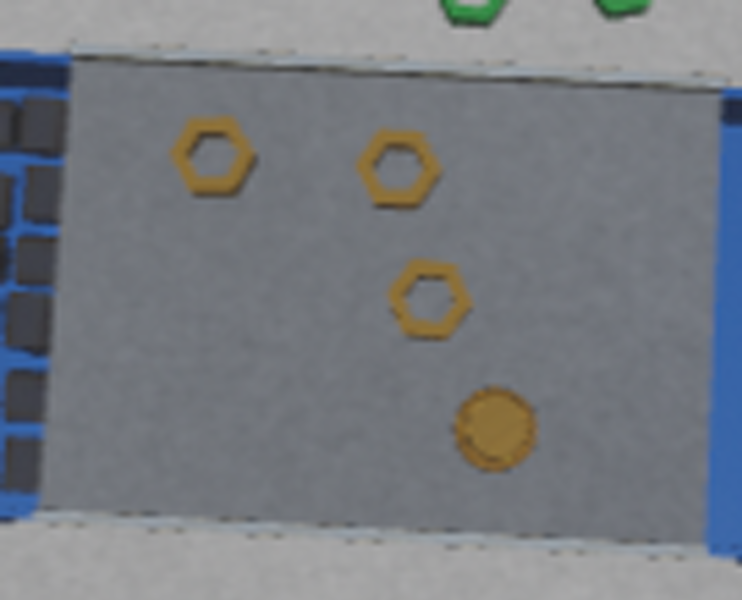

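```bash
cat >> h.py <<'E'
from scipy.spatial.transform import Rotation as R
C=np.array([.539,-.014]); A=np.array([.999,-.046]); Y=np.array([.046,.999])
def loc(x,y): return C+x*A+y*Y
def tl(p): p=np.array(p)[:2]-C; return p@A,p@Y
RT=np.array([[.999,.046,0],[-.046,.999,0],[0,0,1]])@np.diag([1,-1,-1.])
def plan(tgt,n,turn=True):
    s=get_state(); p=np.array(s['tcp_pos']); r=np.array(s['tcp_rot'])
    rv=R.from_matrix(r.T@RT).as_rotvec(degrees=True)
    print('tcp',p.round(4),'loc',np.round(tl(p),4),'t',s['time'],'F',np.round(s['wrist_force'],1),'gap',round(s['finger_gap'],3),'rv',rv.round(1))
    for i in range(n):
        d=(np.array(tgt)-p)/n; a=r.T@d
        t=rv/n/180 if turn else rv*0
        print([list(np.round(a/.25,3)),list(np.round(t,3))])
        p=p+r@(np.round(a/.25,3)*.25) if 0 else p
        r=r@R.from_rotvec(t*180,degrees=True).as_matrix()
def planto(x,y,z,n): w=loc(x,y); plan([w[0],w[1],z],n)
E
python3 -c "
from h import *
planto(.0656,.043,.2,16)"
```

```text
tcp [ 0.204  -0.5903  0.2002] loc [-0.3082 -0.5911] t 0.1 F [-0.1  0.7  0.8] gap 1.002 rv [ -0.    0.1 -68.3]
[[np.float64(-0.113), np.float64(-0.145), np.float64(0.0)], [np.float64(-0.0), np.float64(0.0), np.float64(-0.024)]]
[[np.float64(-0.102), np.float64(-0.153), np.float64(0.0)], [np.float64(-0.0), np.float64(0.0), np.float64(-0.024)]]
[[np.float64(-0.09), np.float64(-0.161), np.float64(0.0)], [np.float64(-0.0), np.float64(0.0), np.float64(-0.024)]]
[[np.float64(-0.078), np.float64(-0.167), np.float64(0.0)], [np.float64(-0.0), np.float64(0.0), np.float64(-0.024)]]
[[np.float64(-0.065), np.float64(-0.172), np.float64(0.0)], [np.float64(-0.0), np.float64(0.0), np.float64(-0.024)]]
[[np.float64(-0.052), np.float64(-0.176), np.float64(0.0)], [np.float64(-0.0), np.float64(0.0), np.float64(-0.024)]]
[[np.float64(-0.039), np.float64(-0.18), np.float64(0.0)], [np.float64(-0.0), np.float64(0.0), np.float64(-0.024)]]
[[np.float64(-0.025), np.float64(-0.182), np.float64(0.0)], [np.float64(-0.0), np.float64(0.0), np.float64(-0.024)]]
[[np.float64(-0.012), np.float64(-0.184), np.float64(0.0
[... 172 characters left out ...]
4)]]
[[np.float64(0.016), np.float64(-0.183), np.float64(0.0)], [np.float64(-0.0), np.float64(0.0), np.float64(-0.024)]]
[[np.float64(0.029), np.float64(-0.182), np.float64(0.0)], [np.float64(-0.0), np.float64(0.0), np.float64(-0.024)]]
[[np.float64(0.043), np.float64(-0.179), np.float64(0.0)], [np.float64(-0.0), np.float64(0.0), np.float64(-0.024)]]
[[np.float64(0.056), np.float64(-0.175), np.float64(0.0)], [np.float64(-0.0), np.float64(0.0), np.float64(-0.024)]]
[[np.float64(0.069), np.float64(-0.171), np.float64(0.0)], [np.float64(-0.0), np.float64(0.0), np.float64(-0.024)]]
[[np.float64(0.081), np.float64(-0.165), np.float64(0.0)], [np.float64(-0.0), np.float64(0.0), np.float64(-0.024)]]
```

Emit:
apply_moves(
  commands=[
    [[-0.113,-0.145,0],[0,0,-0.024]],
    [[-0.102,-0.153,0],[0,0,-0.024]],
    [[-0.09,-0.16,0],[0,0,-0.024]],
    [[-0.078,-0.167,0],[0,0,-0.024]],
    [[-0.065,-0.172,0],[0,0,-0.024]],
    [[-0.052,-0.176,0],[0,0,-0.024]],
    [[-0.04,-0.18,0],[0,0,-0.024]],
    [[-0.025,-0.182,0],[0,0,-0.024]],
  ],
  gripper=-0.48,
  force=40,
)

```text
time: 0.9
tcp_pos: [0.4015, -0.2744, 0.1962]
tcp_rot: [[0.811, -0.585, -0.006], [-0.585, -0.811, 0.002], [-0.006, 0.002, -1.0]]
wrist_force: [1.1, -0.2, 0.0]
finger_gap: 0.261
```

```bash
sed -i 's/list(np.round(a\/.25,3)),list(np.round(t,3))/np.round(a\/.25,3).tolist(),np.round(t,3).tolist()/' h.py; python3 -c "
from h import *
planto(.0656,.043,.2,8)"
```

```text
tcp [ 0.4015 -0.2744  0.1962] loc [-0.1254 -0.2664] t 0.9 F [ 1.1 -0.2  0. ] gap 0.261 rv [  0.    0.4 -33.2]
[[-0.005, -0.182, -0.002], [0.0, 0.0, -0.023]]
[[0.008, -0.182, -0.002], [0.0, 0.0, -0.023]]
[[0.021, -0.181, -0.002], [0.0, 0.0, -0.023]]
[[0.034, -0.178, -0.002], [0.0, 0.0, -0.023]]
[[0.047, -0.176, -0.002], [0.0, 0.0, -0.023]]
[[0.06, -0.172, -0.002], [0.0, 0.0, -0.023]]
[[0.072, -0.167, -0.002], [0.0, 0.0, -0.023]]
[[0.084, -0.161, -0.002], [0.0, 0.0, -0.023]]
```

Tracking is good, so I continue.

Emit:
apply_moves(
  commands=[
    [[-0.005,-0.182,-0.002],[0,0,-0.023]],
    [[0.008,-0.182,-0.002],[0,0,-0.023]],
    [[0.021,-0.181,-0.002],[0,0,-0.023]],
    [[0.034,-0.178,-0.002],[0,0,-0.023]],
    [[0.047,-0.176,-0.002],[0,0,-0.023]],
    [[0.06,-0.172,-0.002],[0,0,-0.023]],
    [[0.072,-0.167,-0.002],[0,0,-0.023]],
    [[0.084,-0.161,-0.002],[0,0.002,-0.023]],
  ],
)

```text
time: 1.7
tcp_pos: [0.6079, 0.0413, 0.198]
tcp_rot: [[1.0, -0.025, -0.002], [-0.025, -1.0, 0.0], [-0.002, -0.0, -1.0]]
wrist_force: [1.1, -0.7, 0.5]
finger_gap: 0.259
```

```bash
python3 -c "
from h import *
planto(.0656,.043,.14,2)
m=eyes.camera_model('wrist');p,d=eyes.capture('wrist');cv2.imwrite('pics/w1.png',p[:,:,::-1])
print(m)
for n,q in dict(a=(.6098,.07),b=(.6045,-.0185),c=(.5406,-.0345)).items(): print(n,proj(m,[*q,.109]),tl(q))
"
```

```text
tcp [0.6079 0.0413 0.198 ] loc [0.0662 0.0584] t 1.7 F [ 1.1 -0.7  0.5] gap 0.259 rv [-0.   0.1  1.2]
[[-0.002, 0.031, 0.116], [-0.0, 0.0, 0.003]]
[[-0.001, 0.031, 0.116], [-0.0, 0.0, 0.003]]
{'fx': 354.71676137607017, 'fy': 354.71676137607017, 'cx': 317.96235609104104, 'cy': 196.1592173307999, 'k1': -0.0018978753869349004, 'T': array([[ 0.9996896 ,  0.02355003,  0.00813039,  0.60926983],
       [-0.0248709 ,  0.96251109,  0.27009968,  0.10976375],
       [-0.00146473, -0.27021805,  0.96279804,  0.37059475],
       [ 0.        ,  0.        ,  0.        ,  1.        ]])}
a (np.float64(320.53167377931015), np.float64(152.35822718158295)) (np.float64(0.06686519999999997), np.float64(0.08717280000000001))
b (np.float64(316.48297418049475), np.float64(261.615465674466)) (np.float64(0.0656415), np.float64(-0.0014824999999999988))
c (np.float64(239.24394688413963), np.float64(281.09410002228174)) (np.float64(0.002541399999999935), np.float64(-0.020405900000000008))
```

View pics/w1.png

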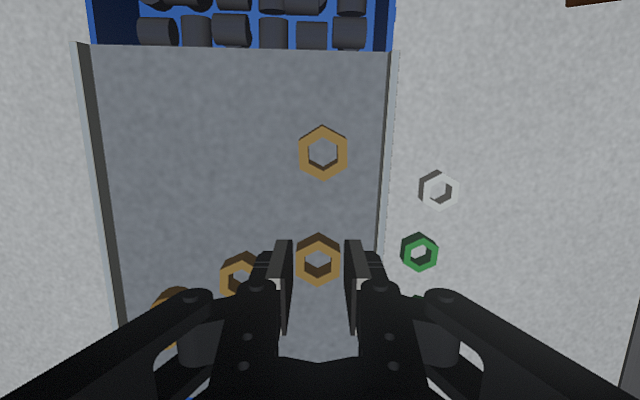

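In the wrist view nut A is at (323,152) and nut B at (318,260), within 3 px of my predictions. The fingers straddle B's line. Next I move over and descend behind B.

Emit:
apply_moves(
  commands=[
    [[0.002,0.03,0.04],[0,0,0.003]],
    [[0.002,0.03,0.04],[0,0,0.003]],
    [[0,0,0.055],[0,0,0]],
    [[0,0,0.055],[0,0,0]],
    [[0,0,0.055],[0,0,0]],
    [[0,0,0.055],[0,0,0]],
    [[0,0,0.055],[0,0,0]],
    [[0,0,0.02],[0,0,0]],
  ],
)

```text
time: 2.55
tcp_pos: [0.6083, 0.0321, 0.0938]
tcp_rot: [[0.999, -0.037, -0.005], [-0.037, -0.999, 0.005], [-0.005, -0.004, -1.0]]
wrist_force: [0.7, 0.2, -0.7]
finger_gap: 0.26
```

```bash
python3 -c "
from h import *
planto(.067,-.165,.095,16)
m=eyes.camera_model('wrist');p,d=eyes.capture('wrist');cv2.imwrite('pics/w2.png',p[:,:,::-1])
s,_=eyes.capture('scene');cv2.imwrite('pics/s2.png',cv2.resize(s[140:260,210:450,::-1],None,fx=3,fy=3))
"
```

```text
tcp [0.6083 0.0321 0.0938] loc [0.0671 0.0492] t 2.55 F [ 0.7  0.2 -0.7] gap 0.26 rv [-0.3  0.3  0.5]
[[-0.001, 0.054, -0.001], [-0.0, 0.0, 0.0]]
[[-0.001, 0.054, -0.001], [-0.0, 0.0, 0.0]]
[[-0.0, 0.054, -0.001], [-0.0, 0.0, 0.0]]
[[-0.0, 0.054, -0.0], [-0.0, 0.0, 0.0]]
[[-0.0, 0.054, -0.0], [-0.0, 0.0, 0.0]]
[[-0.0, 0.054, -0.0], [-0.0, 0.0, 0.0]]
[[-0.0, 0.054, -0.0], [-0.0, 0.0, 0.0]]
[[-0.0, 0.054, -0.0], [-0.0, 0.0, 0.0]]
[[-0.0, 0.054, -0.0], [-0.0, 0.0, 0.0]]
[[-0.0, 0.054, -0.0], [-0.0, 0.0, 0.0]]
[[-0.0, 0.054, -0.0], [-0.0, 0.0, 0.0]]
[[-0.0, 0.054, -0.0], [-0.0, 0.0, 0.0]]
[[-0.0, 0.054, -0.0], [-0.0, 0.0, 0.0]]
[[-0.0, 0.054, -0.0], [-0.0, 0.0, 0.0]]
[[-0.0, 0.054, -0.0], [-0.0, 0.0, 0.0]]
[[-0.0, 0.054, -0.0], [-0.0, 0.0, 0.0]]
```

View pics/w2.png

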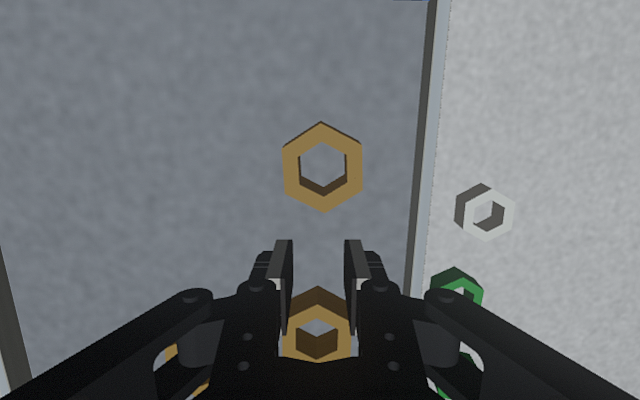

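View pics/s2.png

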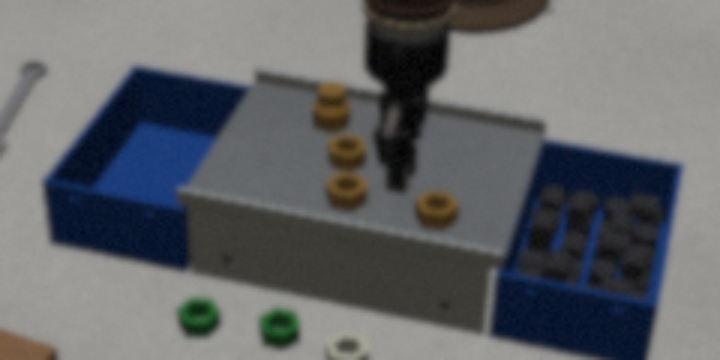

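The fingertips (at about (285..350,250)) sit between A (323,166) and B (318,330), 4 mm above the deck. I now push B.

Emit:
apply_moves(
  commands=[
    [[0,0.03,0],[0,0,0]],
    [[0,0.03,0],[0,0,0]],
    [[0,0.03,0],[0,0,0]],
    [[0,0.04,0],[0,0,0]],
    [[0,0.04,0],[0,0,0]],
    [[0,0.05,0],[0,0,0]],
    [[0,0.05,0],[0,0,0]],
    [[0,0.05,0],[0,0,0]],
  ],
)

```text
time: 3.45
tcp_pos: [0.6076, -0.0535, 0.0973]
tcp_rot: [[0.999, -0.035, 0.001], [-0.035, -0.999, 0.005], [0.001, -0.005, -1.0]]
wrist_force: [0.5, -0.7, -0.2]
finger_gap: 0.26
```

```bash
python3 -c "
from h import *
planto(.067,-.165,.095,1)
m=eyes.camera_model('wrist');p,d=eyes.capture('wrist');cv2.imwrite('pics/w3.png',p[:,:,::-1])
s,_=eyes.capture('scene');cv2.imwrite('pics/s3.png',cv2.resize(s[140:260,210:450,::-1],None,fx=3,fy=3))
"
```

```text
tcp [ 0.6076 -0.0535  0.0973] loc [ 0.0704 -0.0363] t 3.45 F [ 0.5 -0.7 -0.2] gap 0.26 rv [-0.3 -0.   0.6]
[[-0.019, 0.515, 0.007], [-0.001, -0.0, 0.003]]
```

View pics/w3.png

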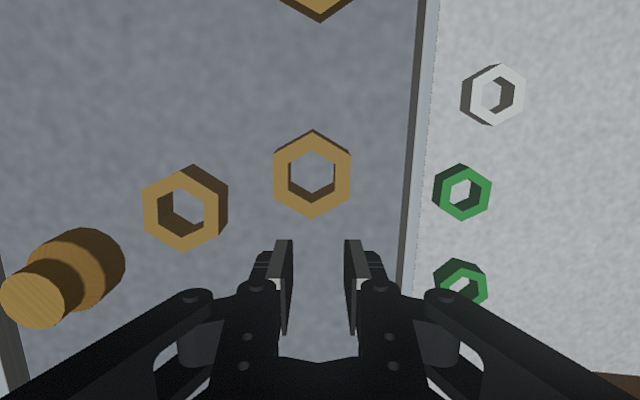

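View pics/s3.png

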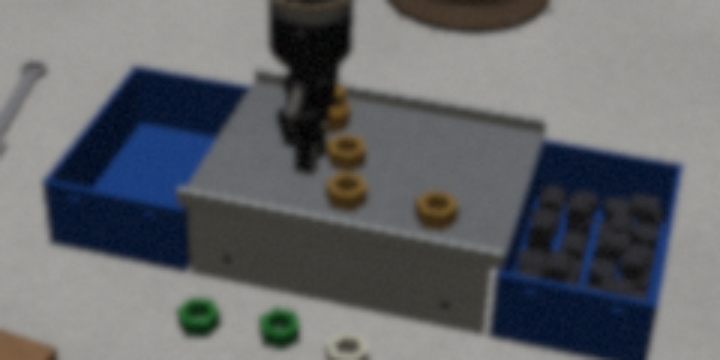

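B did not move: it is still at (312,175) in the wrist view, behind the fingers. The tips passed over it without contact, with wrist force near 0. So I measure the true height of the fingertips.

```bash
python3 -c "
from h import *
m=eyes.camera_model('wrist');p,d=eyes.capture('wrist')
s=get_state();print(s['tcp_pos'],s['finger_gap'],bot.tcp_to_grasp)
def pt(u,v):
    r,o=ray(m,u,v); return o+r*d[v,u]
for u,v in [(280,245),(283,250),(289,245),(287,270),(285,300),(350,245),(358,245),(355,260),(265,258),(258,280),(312,145),(280,175),(312,205),(345,175),(320,250),(240,100),(430,100),(500,200),(60,300)]: print(u,v,pt(u,v).round(4))
"
```

```text
[ 0.60759864 -0.05366222  0.09716765] 0.2646051214335327 -0.0187
280 245 [ 0.592  -0.0444  0.1369]
283 250 [ 0.5936 -0.0446  0.1416]
289 245 [ 0.5958 -0.044   0.1381]
287 270 [ 0.596  -0.0472  0.1535]
285 300 [ 0.5957 -0.0539  0.1625]
350 245 [ 0.6202 -0.0452  0.1376]
358 245 [ 0.6234 -0.0452  0.1379]
355 260 [ 0.6209 -0.0453  0.1512]
265 258 [ 0.5861 -0.0484  0.1402]
258 280 [ 0.5885 -0.0422  0.1693]
312 145 [ 0.6061 -0.0081  0.1092]
280 175 [ 0.5906 -0.0216  0.1084]
312 205 [ 0.6049 -0.0365  0.1091]
345 175 [ 0.6207 -0.0225  0.1092]
320 250 [ 0.6076 -0.0689  0.0885]
240 100 [0.5713 0.0128 0.0896]
430 100 [6.918e-01 7.700e-03 4.000e-04]
500 200 [ 7.51e-01 -7.12e-02 -2.00e-04]
60 300 [ 0.4929 -0.0689  0.1318]
```

```bash
python3 -c "
from h import *
m=eyes.camera_model('wrist');s=get_state();p=np.array(s['tcp_pos']);r=np.array(s['tcp_rot'])
for dx in(-.012,.012):
  for dy in (-.011,.011):
    for dz in (0,-.01,-.02,-.03,-.04,-.06): print(dx,dy,dz,np.round(proj(m,p+r@[dx,dy,dz]),0),end=' ')
    print()
img,d=eyes.capture('wrist')
for u in (280,287,291): print(u,[round(float(d[v,u]),3) for v in range(232,340,6)])
cv2.imwrite('pics/w4.png',cv2.resize(img[220:360,230:410,::-1],None,fx=4,fy=4))
"
```

```text
-0.012 -0.011 0 [296. 213.] -0.012 -0.011 -0.01 [294. 220.] -0.012 -0.011 -0.02 [293. 227.] -0.012 -0.011 -0.03 [291. 235.] -0.012 -0.011 -0.04 [290. 244.] -0.012 -0.011 -0.06 [285. 267.] 
-0.012 0.011 0 [296. 253.] -0.012 0.011 -0.01 [295. 261.] -0.012 0.011 -0.02 [294. 270.] -0.012 0.011 -0.03 [292. 281.] -0.012 0.011 -0.04 [291. 293.] -0.012 0.011 -0.06 [287. 322.] 
0.012 -0.011 0 [342. 213.] 0.012 -0.011 -0.01 [344. 220.] 0.012 -0.011 -0.02 [345. 227.] 0.012 -0.011 -0.03 [347. 235.] 0.012 -0.011 -0.04 [349. 244.] 0.012 -0.011 -0.06 [354. 267.] 
0.012 0.011 0 [342. 253.] 0.012 0.011 -0.01 [343. 261.] 0.012 0.011 -0.02 [344. 270.] 0.012 0.011 -0.03 [346. 281.] 0.012 0.011 -0.04 [348. 293.] 0.012 0.011 -0.06 [352. 322.] 
280 [0.193, 0.194, 0.145, 0.14, 0.134, 0.128, 0.125, 0.119, 0.117, 0.118, 0.117, 0.119, 0.119, 0.121, 0.121, 0.12, 0.119, 0.122]
287 [0.194, 0.193, 0.145, 0.138, 0.133, 0.128, 0.129, 0.128, 0.129, 0.129, 0.129, 0.13, 0.129, 0.129, 0.129, 0.128, 0.208, 0.209]
291 [0.193, 0.193, 0.15, 0.148, 0.149, 0.148, 0.148, 0.148, 0.149, 0.149, 0.149, 0.204, 0.205, 0.205, 0.207, 0.209, 0.208, 0.21]
```

View pics/w4.png

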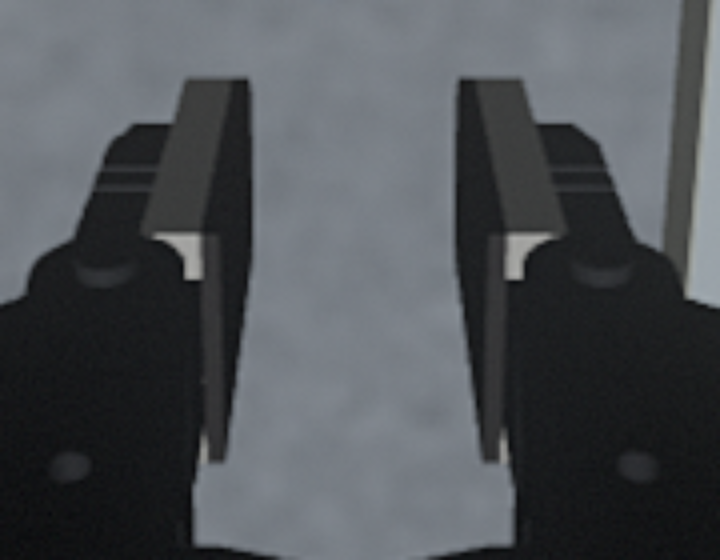

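```bash
python3 -c "
from h import *
m=eyes.camera_model('scene');s=get_state();p=np.array(s['tcp_pos'])
for dz in (0,.01,.02,.03,.04): print(dz,np.round(proj(m,p+[0,0,dz]),1))
mt=eyes.camera_model('top')
print('reducer/nut check',proj(m,[.6057,-.0213,.109]))
img,d=eyes.capture('scene')
cv2.imwrite('pics/s5.png',cv2.resize(img[150:220,280:350,::-1],None,fx=8,fy=8,interpolation=cv2.INTER_CUBIC))
for u in range(306,320,2):
  r=[]
  for v in range(180,204,2):
    q,o=ray(m,u,v); P=o+q*d[v,u]; r.append((round(float(P[1]),3),round(float(P[2]),3)))
  print(u,r)
w=eyes.camera_model('wrist')
for u,v,dd in [(291,244,.149),(291,260,.148),(291,285,.149)]:
    q,o=ray(w,u,v); print(o+q*dd)
"
```

```text
0 [314.9 202.9]
0.01 [314.9 200.2]
0.02 [314.9 197.4]
0.03 [315.  194.6]
0.04 [315.  191.8]
reducer/nut check (np.float64(325.4335652693911), np.float64(200.958773336303))
306 [(-0.06, 0.221), (-0.061, 0.212), (-0.064, 0.198), (-0.066, 0.187), (-0.067, 0.177), (-0.096, 0.094), (-0.094, 0.091), (-0.092, 0.091), (-0.089, 0.091), (-0.087, 0.089), (-0.084, 0.089), (-0.082, 0.088)]
308 [(-0.054, 0.222), (-0.056, 0.211), (-0.056, 0.204), (-0.061, 0.185), (-0.061, 0.179), (-0.092, 0.089), (-0.088, 0.091), (-0.086, 0.09), (-0.084, 0.089), (-0.081, 0.088), (-0.078, 0.091), (-0.075, 0.093)]
310 [(-0.049, 0.224), (-0.05, 0.214), (-0.052, 0.203), (-0.056, 0.184), (-0.056, 0.178), (-0.059, 0.162), (-0.06, 0.153), (-0.06, 0.147), (-0.059, 0.141), (-0.075, 0.091), (-0.073, 0.089), (-0.069, 0.092)]
312 [(-0.044, 0.222), (-0.045, 0.215), (-0.045, 0.206), (-0.048, 0.191), (-0.049, 0.182), (-0.055, 0.158), (-0.054, 0.154), (-0.054, 0.147), (-0.055, 0.139), (-0.057, 0.124), (-0.067, 0.09), (-0.063, 0.092)]
314 [(-0.049, 0.194), (-0.043, 0.204), (-0.044, 0.195), (-0.043, 0.192), (-0.043, 0.185), (-0.044, 0.176), (-0.049, 0.154), (-0.048, 0.149), (-0.048, 0.143), (-0.051, 0.127), (-0.061, 0.091), (-0.058, 0.09)]
316 [(-0.043, 0.197), (-0.044, 0.187), (-0.043, 0.184), (-0.043, 0.178), (-0.043, 0.17), (-0.045, 0.158), (-0.044, 0.151), (-0.045, 0.143), (-0.044, 0.138), (-0.044, 0.131), (-0.055, 0.09), (-0.053, 0.089)]
318 [(-0.039, 0.194), (-0.046, 0.165), (-0.047, 0.158), (-0.046, 0.152), (-0.045, 0.146), (-0.046, 0.136), (-0.046, 0.129), (-0.057, 0.091), (-0.054, 0.091), (-0.052, 0.089), (-0.048, 0.094), (-0.047, 0.089)]
[ 0.59609408 -0.0423733   0.1319233 ]
[ 0.5959596  -0.0484152   0.13462134]
[ 0.59551992 -0.05897359  0.13648842]
```

View pics/s5.png

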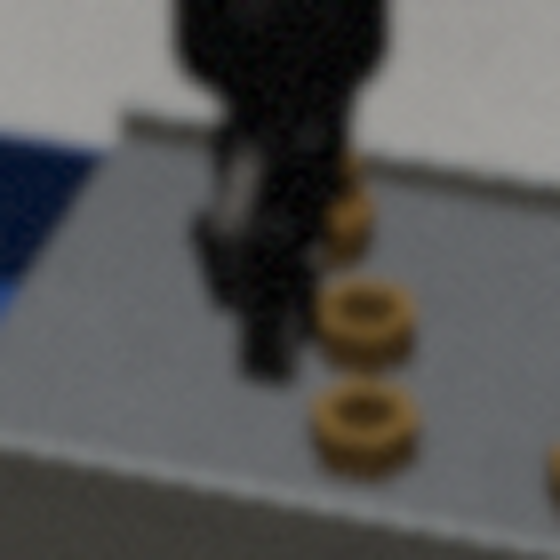

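Both cameras put the real fingertips at z ≈ 0.125–0.135. The reported TCP is z = 0.097, so at this opening the tips end about 30 mm above it, which agrees with missing the nut. I trust the measurement. I go back behind B above the nuts, then descend lower in checked steps.

Emit:
apply_moves(
  commands=[
    [[0,0,-0.06],[0,0,0]],
    [[-0.003,-0.04,-0.02],[0,0,0.001]],
    [[-0.003,-0.06,0],[0,0,0.001]],
    [[-0.003,-0.07,0],[0,0,0.001]],
    [[-0.003,-0.07,0],[0,0,0]],
    [[0,-0.06,0],[0,0,0]],
    [[0,-0.01,0],[0,0,0]],
    [[0,0,0],[0,0,0]],
  ],
)

```text
time: 4.5
tcp_pos: [0.6077, 0.0404, 0.1218]
tcp_rot: [[0.999, -0.036, 0.004], [-0.036, -0.999, 0.009], [0.004, -0.009, -1.0]]
wrist_force: [-0.1, -0.6, 0.8]
finger_gap: 0.259
```

```bash
cat >> h.py <<'E'
def tips():
    m=eyes.camera_model('wrist');s=get_state();img,d=eyes.capture('wrist')
    r=np.array(s['tcp_rot']);p=np.array(s['tcp_pos'])
    v,u=np.mgrid[0:400,0:640]; ok=(d>.05)&(d<.5)
    K=np.array([[m['fx'],0,m['cx']],[0,m['fy'],m['cy']],[0,0,1]])
    q=cv2.undistortPoints(np.stack([u,v],-1).reshape(-1,1,2).astype(float),K,np.array([m['k1'],0,0,0,0])).reshape(400,640,2)
    P=np.stack([q[...,0]*d,-q[...,1]*d,-d],-1)@m['T'][:3,:3].T+m['T'][:3,3]
    L=(P-p)@r   # tool frame
    return img,d,P,L,ok
E
python3 -c "
from h import *
planto(.067,.043,.068,1)
img,d,P,L,ok=tips()
cv2.imwrite('pics/w6.png',img[:,:,::-1])
b=img.max(2)<75
k=ok&(np.abs(L[...,0])<.03)&(L[...,1]<.03)&(L[...,1]>-.03)&(L[...,2]>-.15)&(P[...,2]>.115)
z=L[k]; print(k.sum(),'tool z percentiles',np.percentile(z[:,2],[50,90,97,99,100]).round(4))
print('y range',np.percentile(z[z[:,2]>-.045][:,1],[1,99]), 'x',np.percentile(z[z[:,2]>-.045][:,0],[1,50,99]))
k=ok&(L[...,1]<.06)&(L[...,1]>-.06)&(P[...,2]>.115)
for a in np.arange(-.15,0,.01):
    q=L[k&(L[...,2]>a)&(L[...,2]<a+.01)]
    if len(q): print(round(a,3),len(q),'x',q[:,0].min().round(3),q[:,0].max().round(3),'y',q[:,1].min().round(3),q[:,1].max().round(3))
"
```

```text
tcp [0.6077 0.0404 0.1218] loc [0.0662 0.0575] t 4.5 F [-0.1 -0.6  0.8] gap 0.259 rv [-0.5 -0.2  0.6]
[[0.002, 0.06, 0.215], [-0.003, -0.001, 0.003]]
22010 tool z percentiles [-0.1048 -0.0579 -0.0427 -0.0371 -0.0298]
y range [-0.01126464  0.01032445] x [-0.02469271 -0.01174511  0.02305772]
-0.13 1367 x -0.021 0.02 y -0.021 -0.015
-0.12 11577 x -0.064 0.062 y -0.018 -0.005
-0.11 12505 x -0.06 0.059 y -0.018 0.005
-0.1 6755 x -0.054 0.053 y -0.018 0.013
-0.09 9368 x -0.05 0.048 y -0.014 0.013
-0.08 2584 x -0.044 0.043 y -0.014 0.009
-0.07 1477 x -0.025 0.023 y -0.012 0.012
-0.06 1112 x -0.025 0.024 y -0.012 0.011
-0.05 920 x -0.025 0.024 y -0.011 0.011
-0.04 419 x -0.024 0.023 y -0.011 0.011
-0.03 2 x 0.01 0.01 y -0.005 -0.004
```

View pics/w6.png

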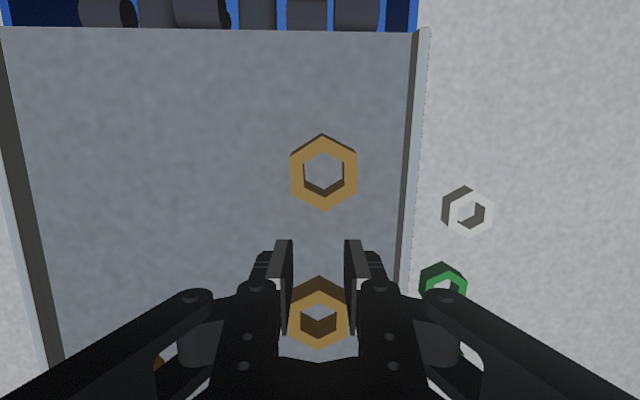

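Emit:
apply_moves(
  commands=[
    [[0.002,0.025,0],[0,0,0.002]],
    [[0.002,0.025,0],[-0.002,0,0.002]],
    [[0,0.01,0.04],[0,0,0]],
    [[0,0,0.05],[0,0,0]],
    [[0,0,0.05],[0,0,0]],
    [[0,0,0.05],[0,0,0]],
    [[0,0,0.025],[0,0,0]],
    [[0,0,0],[0,0,0]],
  ],
)

```text
time: 5.35
tcp_pos: [0.6071, 0.0189, 0.0609]
tcp_rot: [[0.998, -0.056, 0.0], [-0.056, -0.998, 0.0], [0.0, -0.0, -1.0]]
wrist_force: [0.1, 0.1, -0.1]
finger_gap: 0.257
```

```bash
python3 -c "
from h import *
planto(.067,-.165,.066,1)
img,d,P,L,ok=tips()
cv2.imwrite('pics/w7.png',img[:,:,::-1])
k=ok&(np.abs(L[...,0])<.028)&(np.abs(L[...,1])<.013)&(L[...,2]<-.0)&(np.abs(L[...,0])>.008)
z=P[k]; print('tip world z',np.percentile(z[:,2],[.5,1,2,3,5,10]).round(4))
"
```

```text
tcp [0.6071 0.0189 0.0609] loc [0.0665 0.036 ] t 5.35 F [ 0.1  0.1 -0.1] gap 0.257 rv [-0.  -0.  -0.6]
[[0.01, 0.804, -0.021], [-0.0, -0.0, -0.003]]
tip world z [0.0885 0.0887 0.0889 0.089  0.0892 0.0896]
```

View pics/w7.png

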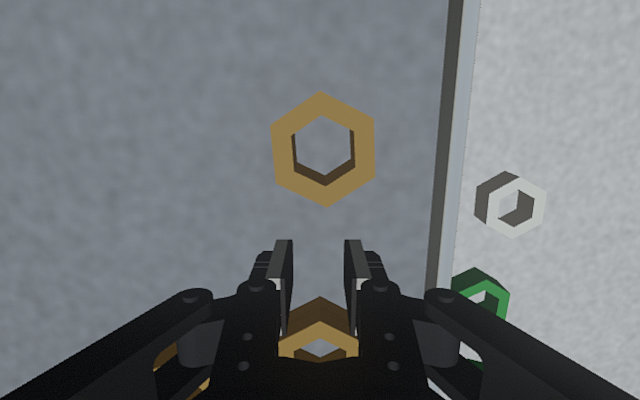

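No contact with the deck and the tips are at about z ≈ 0.095. I push B.

Emit:
apply_moves(
  commands=[
    [[0,0.03,0],[0,0,0]],
    [[0,0.03,0],[0,0,0]],
    [[0,0.03,0],[0,0,0]],
    [[0,0.035,0],[0,0,0]],
    [[0,0.035,0],[0,0,0]],
    [[0,0.035,0],[0,0,0]],
    [[0,0.035,0],[0,0,0]],
    [[0,0,0],[0,0,0]],
  ],
)

```text
time: 6.2
tcp_pos: [0.6052, -0.0445, 0.0634]
tcp_rot: [[0.998, -0.057, 0.004], [-0.057, -0.998, -0.0], [0.004, -0.0, -1.0]]
wrist_force: [0.4, -0.0, 0.0]
finger_gap: 0.256
```

```bash
cat > look.py <<'E'
from h import *; import sys
a=[float(x) for x in sys.argv[2:5]]
planto(*a,1)
img,d,P,L,ok=tips()
t,_=eyes.capture('top'); t=cv2.resize(t[165:280,190:440,::-1],None,fx=2.56,fy=2.56,interpolation=cv2.INTER_CUBIC)
s,_=eyes.capture('scene'); s=cv2.resize(s[145:260,210:460,::-1],None,fx=2.56,fy=2.56,interpolation=cv2.INTER_CUBIC)
w=cv2.resize(img[:,:,::-1],None,fx=.6,fy=.6)
cv2.imwrite(f'pics/{sys.argv[1]}.png',np.vstack([t,s])[:590])
cv2.imwrite(f'pics/{sys.argv[1]}w.png',w)
E
python3 look.py k8 .067 -.165 .063
```

```text
tcp [ 0.6052 -0.0445  0.0634] loc [ 0.0675 -0.0274] t 6.2 F [ 0.4 -0.   0. ] gap 0.256 rv [ 0.  -0.2 -0.6]
[[0.004, 0.55, 0.002], [0.0, -0.001, -0.003]]
```

View pics/k8.png

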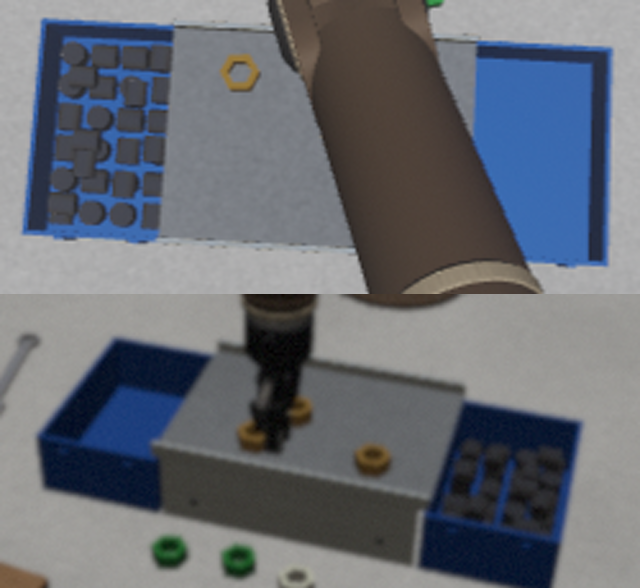

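B is now ahead of the fingers and being pushed. I continue to the edge.

Emit:
apply_moves(
  commands=[
    [[0,0.03,0],[0,0,0]],
    [[0,0.035,0],[0,0,-0.001]],
    [[0,0.035,0],[0,0,-0.001]],
    [[0,0.04,0],[0,0,-0.001]],
    [[0,0.04,0],[0,0,0]],
    [[0,0.04,0],[0,0,0]],
    [[0,0.04,0],[0,0,0]],
    [[0,0.04,0],[0,0,0]],
  ],
)

```text
time: 7.15
tcp_pos: [0.6019, -0.1202, 0.0635]
tcp_rot: [[0.999, -0.041, 0.005], [-0.041, -0.999, 0.003], [0.005, -0.003, -1.0]]
wrist_force: [0.4, 1.6, 0.7]
finger_gap: 0.26
```

```bash
python3 look.py k9 .067 -.165 .063
```

```text
tcp [ 0.6019 -0.1202  0.0635] loc [ 0.0677 -0.1032] t 7.15 F [0.4 1.6 0.7] gap 0.26 rv [-0.2 -0.3  0.3]
[[-0.004, 0.247, 0.001], [-0.001, -0.001, 0.002]]
```

View pics/k9.png

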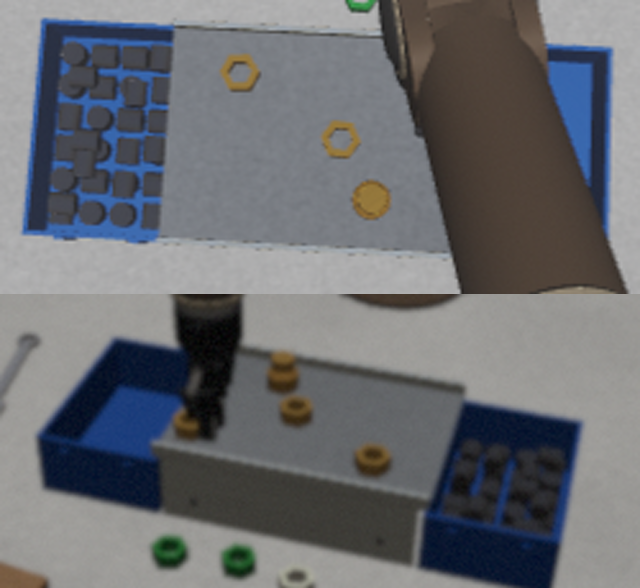

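Emit:
apply_moves(
  commands=[
    [[0,0.035,0],[0,0,0]],
    [[0,0.035,0],[0,0,0]],
    [[0,0.035,0],[0,0,0]],
    [[0,0.04,0],[0,0,0]],
    [[0,0.04,0],[0,0,0]],
    [[0,0.04,0],[0,0,0]],
    [[0,0.03,0],[0,0,0]],
    [[0,0,-0.02],[0,0,0]],
  ],
)

```text
time: 8.1
tcp_pos: [0.5982, -0.1898, 0.0676]
tcp_rot: [[0.999, -0.041, 0.003], [-0.041, -0.999, 0.002], [0.003, -0.002, -1.0]]
wrist_force: [0.7, 0.3, -1.0]
finger_gap: 0.257
```

```bash
python3 look.py k10 .0685 .130 .15
```

```text
tcp [ 0.5982 -0.1898  0.0676] loc [ 0.0672 -0.1729] t 8.1 F [ 0.7  0.3 -1. ] gap 0.257 rv [-0.1 -0.2  0.3]
[[0.012, -1.212, -0.327], [-0.001, -0.001, 0.001]]
```

View pics/k10.png

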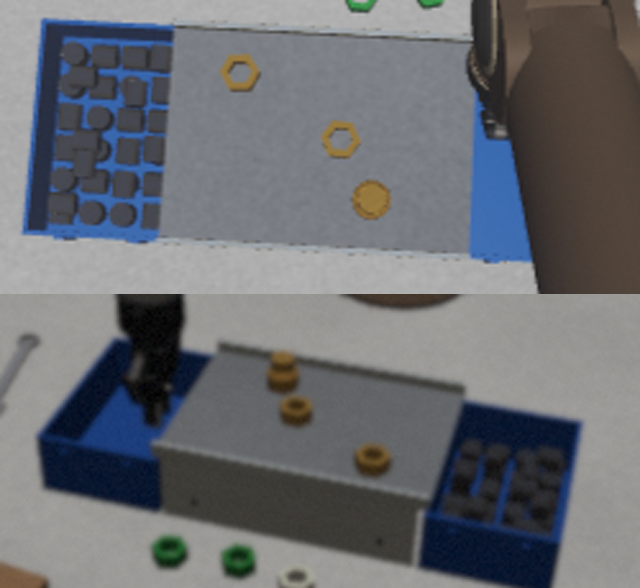

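View pics/k10w.png

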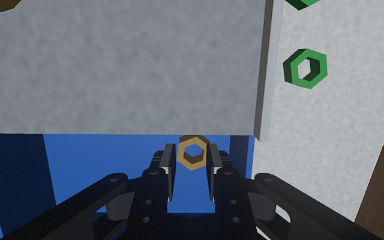

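B lies on the empty bin's floor, at wrist view (193,152). I lift and travel behind A.

Emit:
apply_moves(
  commands=[
    [[0,0,-0.14],[0,0,0]],
    [[0,0,-0.14],[0,0,0]],
    [[0.002,-0.15,-0.03],[0,0,0]],
    [[0.002,-0.18,0],[0,0,0]],
    [[0.002,-0.18,0],[0,0,0]],
    [[0.002,-0.18,0],[0,0,0]],
    [[0.002,-0.18,0],[0,0,0]],
    [[0.002,-0.18,0],[0,0,0]],
  ],
)

```text
time: 9.05
tcp_pos: [0.6129, 0.0794, 0.1508]
tcp_rot: [[0.999, -0.047, 0.007], [-0.047, -0.999, 0.001], [0.007, -0.002, -1.0]]
wrist_force: [0.8, -0.4, 0.9]
finger_gap: 0.257
```

```bash
python3 -c "
from h import *
planto(.0685,.131,.061,1)"
```

```text
tcp [0.6129 0.0794 0.1508] loc [0.0695 0.0967] t 9.05 F [ 0.8 -0.4  0.9] gap 0.257 rv [-0.1 -0.4 -0. ]
[[-0.007, -0.137, 0.359], [-0.001, -0.002, -0.0]]
```

Emit:
apply_moves(
  commands=[
    [[-0.002,-0.06,0],[0,-0.001,0]],
    [[-0.002,-0.05,0],[0,-0.001,0]],
    [[0,-0.01,0],[0,0,0]],
    [[0,0,0.04],[0,0,0]],
    [[0,0,0.04],[0,0,0]],
    [[0,0,0.04],[0,0,0]],
    [[0,0,0.01],[0,0,0]],
    [[0,0,0],[0,0,0]],
  ],
)

```text
time: 9.85
tcp_pos: [0.6114, 0.1145, 0.1146]
tcp_rot: [[0.999, -0.041, -0.001], [-0.041, -0.999, 0.002], [-0.001, -0.002, -1.0]]
wrist_force: [-0.1, 0.9, 0.2]
finger_gap: 0.26
```

```bash
python3 look.py k11 .0685 .131 .061
```

```text
tcp [0.6114 0.1145 0.1146] loc [0.0664 0.1317] t 9.85 F [-0.1  0.9  0.2] gap 0.26 rv [-0.1  0.1  0.3]
[[0.009, 0.003, 0.215], [-0.001, 0.0, 0.002]]
```

View pics/k11w.png

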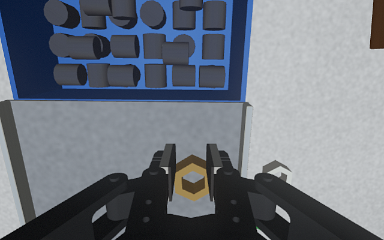

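The pads stand centred over A's line (192,180) and clear of the full bin, so I descend.

Emit:
apply_moves(
  commands=[
    [[0.004,0,0.04],[0,0,0]],
    [[0.004,0,0.05],[0,0,0.001]],
    [[0,0,0.05],[0,0,0]],
    [[0,0,0.045],[0,0,0]],
    [[0,0,0.02],[0,0,0]],
    [[0,0,0],[0,0,0]],
    [[0,0.01,0],[0,0,0]],
    [[0,0.02,0],[0,0,0]],
  ],
)

```text
time: 10.8
tcp_pos: [0.614, 0.1096, 0.0602]
tcp_rot: [[0.999, -0.041, 0.001], [-0.041, -0.999, 0.004], [0.001, -0.004, -1.0]]
wrist_force: [0.6, 0.1, -0.1]
finger_gap: 0.261
```

```bash
python3 -c "
from h import *
planto(.0685,-.170,.062,1)"
```

```text
tcp [0.614  0.1096 0.0602] loc [0.0692 0.1269] t 10.8 F [ 0.6  0.1 -0.1] gap 0.261 rv [-0.3 -0.1  0.3]
[[-0.008, 1.187, -0.013], [-0.001, -0.0, 0.001]]
```

Emit:
apply_moves(
  commands=[
    [[0,0.025,-0.002],[0,0,0]],
    [[0,0.03,-0.002],[0,0,0]],
    [[0,0.035,0],[0,0,0]],
    [[0,0.04,0],[0,0,0]],
    [[0,0.04,0],[0,0,0]],
    [[0,0.04,0],[0,0,0]],
    [[0,0.04,0],[0,0,0]],
    [[0,0.04,0],[0,0,0]],
  ],
)

```text
time: 11.6
tcp_pos: [0.6113, 0.0294, 0.0622]
tcp_rot: [[0.999, -0.043, 0.003], [-0.043, -0.999, 0.004], [0.003, -0.004, -1.0]]
wrist_force: [-0.1, 0.4, -0.7]
finger_gap: 0.258
```

```bash
python3 look.py k12 .0685 -.17 .062
```

```text
tcp [0.6113 0.0294 0.0622] loc [0.0702 0.0466] t 11.6 F [-0.1  0.4 -0.7] gap 0.258 rv [-0.2 -0.2  0.2]
[[-0.009, 0.867, -0.002], [-0.001, -0.001, 0.001]]
```

View pics/k12.png

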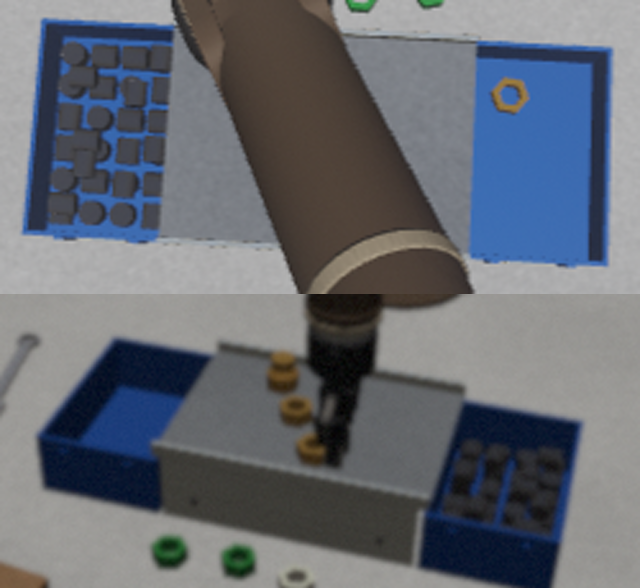

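Emit:
apply_moves(
  commands=[
    [[-0.001,0.03,0],[0,0,0]],
    [[-0.001,0.035,0],[0,0,0]],
    [[-0.001,0.04,0],[0,0,0]],
    [[-0.001,0.04,0],[0,0,0]],
    [[-0.001,0.045,0],[0,0,0]],
    [[0,0.045,0],[0,0,0]],
    [[0,0.045,0],[0,0,0]],
    [[0,0.045,0],[0,0,0]],
  ],
)

```text
time: 12.55
tcp_pos: [0.6066, -0.055, 0.0622]
tcp_rot: [[0.999, -0.04, 0.004], [-0.04, -0.999, 0.005], [0.004, -0.005, -1.0]]
wrist_force: [0.4, 1.3, 0.6]
finger_gap: 0.265
```

```bash
python3 look.py k13 .0685 -.17 .062
```

```text
tcp [ 0.6066 -0.055   0.0622] loc [ 0.0694 -0.0379] t 12.55 F [0.4 1.3 0.6] gap 0.265 rv [-0.3 -0.2  0.3]
[[-0.007, 0.528, -0.002], [-0.002, -0.001, 0.002]]
```

View pics/k13.png

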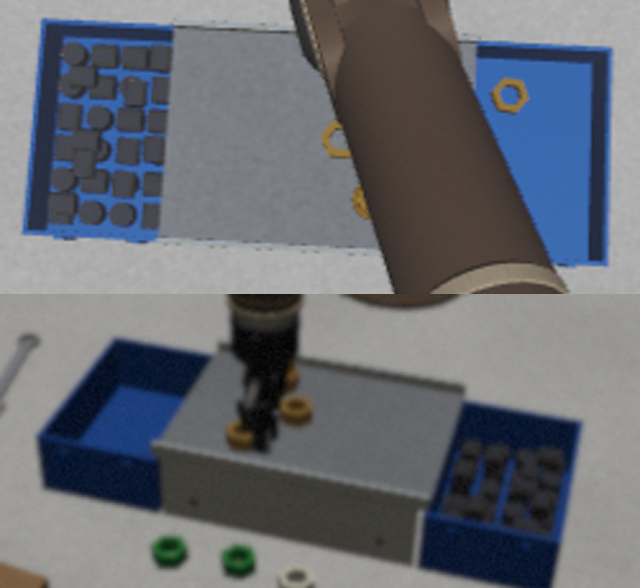

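A is ahead of the fingertips at scene crop (240,433), and C is untouched.

Emit:
apply_moves(
  commands=[
    [[-0.001,0.035,0],[0,0,0]],
    [[-0.001,0.04,0],[0,0,0]],
    [[-0.001,0.045,0],[0,0,0]],
    [[-0.001,0.045,0],[0,0,0]],
    [[0,0.045,0],[0,0,0]],
    [[0,0.045,0],[0,0,0]],
    [[0,0.045,0],[0,0,0]],
    [[0,0.04,0],[0,0,0]],
  ],
)

```text
time: 13.5
tcp_pos: [0.602, -0.1443, 0.0618]
tcp_rot: [[0.999, -0.038, 0.004], [-0.038, -0.999, 0.006], [0.004, -0.007, -1.0]]
wrist_force: [0.2, 1.0, 1.9]
finger_gap: 0.26
```

```bash
python3 look.py k14 .0685 -.17 .062
```

```text
tcp [ 0.602  -0.1443  0.0618] loc [ 0.069  -0.1272] t 13.5 F [0.2 1.  1.9] gap 0.26 rv [-0.4 -0.2  0.5]
[[-0.003, 0.171, -0.002], [-0.002, -0.001, 0.003]]
```

View pics/k14.png

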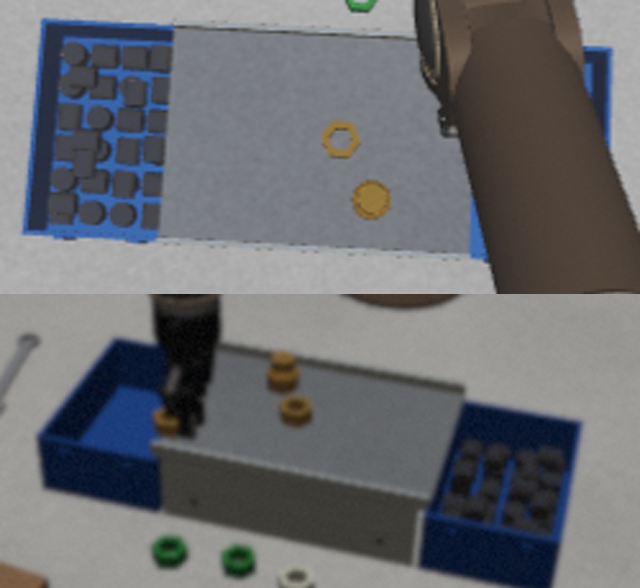

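Emit:
apply_moves(
  commands=[
    [[0,0.035,0],[0,0,0]],
    [[0,0.04,0],[0,0,0]],
    [[0,0.045,0],[0,0,0]],
    [[0,0.04,0],[0,0,0]],
    [[0,0.03,0],[0,0,0]],
    [[0,0,0],[0,0,0]],
    [[0,0,-0.14],[0,0,0]],
    [[0,0,-0.16],[0,0,0]],
  ],
)

```text
time: 14.45
tcp_pos: [0.5952, -0.1956, 0.1314]
tcp_rot: [[0.999, -0.039, -0.007], [-0.039, -0.999, 0.01], [-0.008, -0.01, -1.0]]
wrist_force: [0.5, -0.5, 0.1]
finger_gap: 0.26
```

```bash
python3 look.py k15 .0025 .022 .15
```

```text
tcp [ 0.5952 -0.1956  0.1314] loc [ 0.0645 -0.1788] t 14.45 F [ 0.5 -0.5  0.1] gap 0.26 rv [-0.6  0.5  0.4]
[[-0.243, -0.806, -0.065], [-0.003, 0.003, 0.002]]
```

View pics/k15w.png

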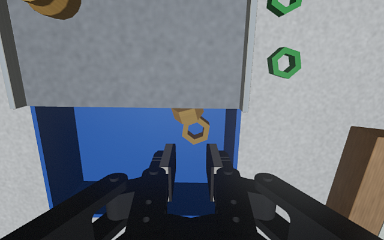

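Both nuts show in the bin, at wrist view (195,130) and (187,117). Next I go behind C, staying high past the reducer.

Emit:
apply_moves(
  commands=[
    [[-0.01,-0.06,-0.04],[-0.001,0.001,0]],
    [[-0.03,-0.11,-0.04],[-0.001,0.001,0.001]],
    [[-0.04,-0.13,0],[0,0,0]],
    [[-0.04,-0.13,0],[0,0,0]],
    [[-0.04,-0.13,0],[0,0,0]],
    [[-0.04,-0.13,0],[0,0,0]],
    [[-0.03,-0.08,0],[0,0,0]],
    [[0,0,0],[0,0,0]],
  ],
)

```text
time: 15.4
tcp_pos: [0.5398, 0.0152, 0.1519]
tcp_rot: [[0.999, -0.037, -0.002], [-0.037, -0.999, 0.004], [-0.002, -0.004, -1.0]]
wrist_force: [-1.1, 0.1, -0.7]
finger_gap: 0.261
```

```bash
python3 look.py k16 .004 .025 .061
python3 - <<'E'
from h import *
m=eyes.camera_model('wrist'); w=loc(.004,-.0204); print(proj(m,[*w,.109]))
E
```

```text
tcp [0.5398 0.0152 0.1519] loc [-0.0005  0.0293] t 15.4 F [-1.1  0.1 -0.7] gap 0.261 rv [-0.2  0.1  0.5]
[[0.019, 0.018, 0.364], [-0.001, 0.001, 0.003]]
(np.float64(322.4082278118452), np.float64(271.86416686368256))
```

View pics/k16.png

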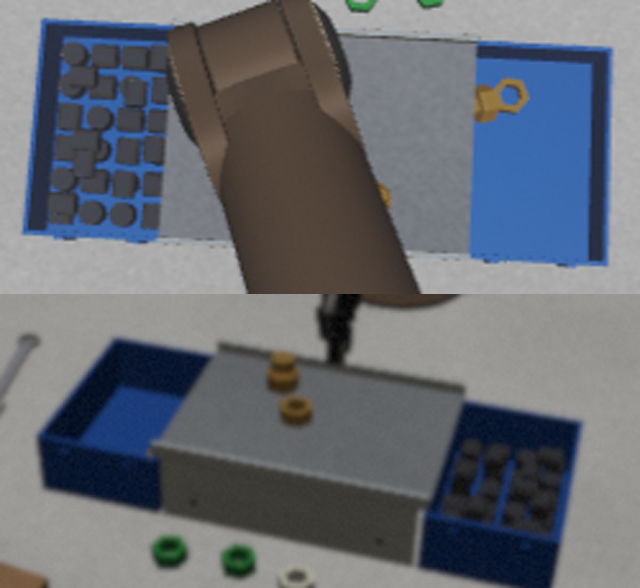

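View pics/k16w.png

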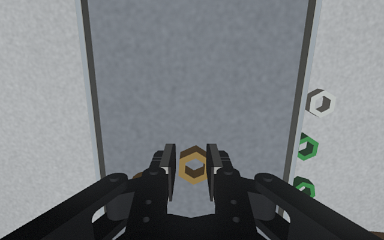

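C is at (195,163) in the small wrist view, slightly right of the pads' centre. I correct +5 mm in x and descend.

Emit:
apply_moves(
  commands=[
    [[0.012,0.005,0.03],[0,0,0.001]],
    [[0.012,0.005,0.04],[0,0,0.001]],
    [[0,0,0.05],[0,0,0]],
    [[0,0,0.05],[0,0,0]],
    [[0,0,0.05],[0,0,0]],
    [[0,0,0.05],[0,0,0]],
    [[0,0,0.03],[0,0,0]],
    [[0,0,0],[0,0,0]],
  ],
)

```text
time: 16.35
tcp_pos: [0.5467, 0.0021, 0.0669]
tcp_rot: [[0.998, -0.057, -0.006], [-0.057, -0.998, 0.001], [-0.006, -0.001, -1.0]]
wrist_force: [0.3, 0.2, 0.2]
finger_gap: 0.262
```

```bash
python3 look.py k17 .005 .025 .061
```

```text
tcp [0.5467 0.0021 0.0669] loc [0.007  0.0165] t 16.35 F [0.3 0.2 0.2] gap 0.262 rv [-0.   0.3 -0.6]
[[-0.008, -0.034, 0.024], [-0.0, 0.002, -0.004]]
```

View pics/k17w.png

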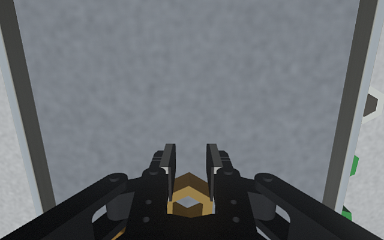

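Emit:
apply_moves(
  commands=[
    [[-0.004,-0.005,0.01],[0,0,-0.001]],
    [[-0.002,-0.005,0.01],[0,0,-0.001]],
    [[0,0,0],[0,0,0]],
    [[0,0.02,0],[0,0,0]],
    [[0,0.03,0],[0,0,0]],
    [[0,0.03,0],[0,0,0]],
    [[0,0.03,0],[0,0,0]],
    [[0,0.03,0],[0,0,0]],
  ],
)

```text
time: 17.3
tcp_pos: [0.5461, -0.0317, 0.0656]
tcp_rot: [[0.999, -0.049, 0.001], [-0.049, -0.999, 0.001], [0.001, -0.001, -1.0]]
wrist_force: [-0.5, 0.3, -0.6]
finger_gap: 0.26
```

```bash
python3 look.py k18 .005 -.17 .062
```

```text
tcp [ 0.5461 -0.0317  0.0656] loc [ 0.0079 -0.0174] t 17.3 F [-0.5  0.3 -0.6] gap 0.26 rv [-0.1 -0.1 -0.2]
[[-0.01, 0.611, 0.014], [-0.0, -0.0, -0.001]]
```

View pics/k18.png

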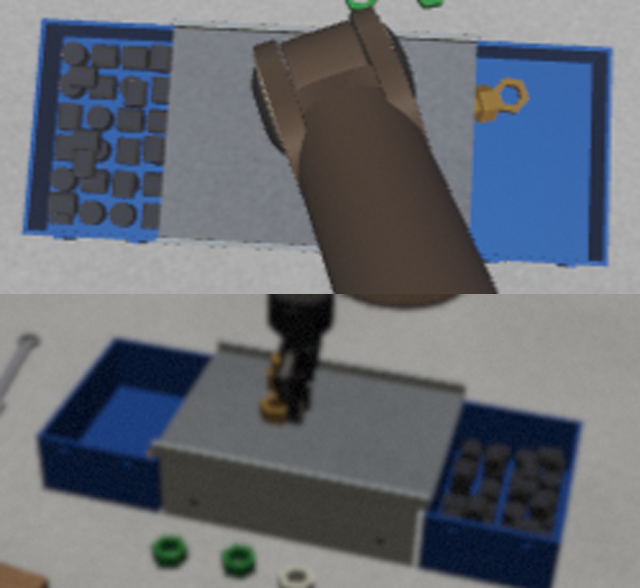

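View pics/k18w.png

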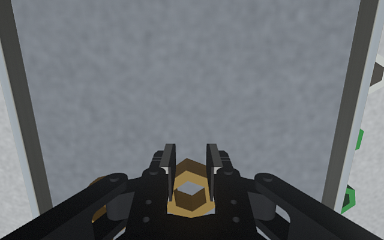

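C moves ahead of the fingers at scene crop (273,407). The knuckles stay about 15 mm above the reducer's top and beside it.

Emit:
apply_moves(
  commands=[
    [[0,0.03,0.003],[0,0,0]],
    [[0,0.035,0.003],[0,0,0]],
    [[0,0.04,0.002],[0,0,0]],
    [[0,0.04,0],[0,0,0]],
    [[0,0.04,0],[0,0,0]],
    [[0,0.04,0],[0,0,0]],
    [[0,0.04,0],[0,0,0]],
    [[0,0.04,0],[0,0,0]],
  ],
)

```text
time: 18.25
tcp_pos: [0.5428, -0.1118, 0.0638]
tcp_rot: [[0.999, -0.048, 0.003], [-0.048, -0.999, 0.003], [0.003, -0.003, -1.0]]
wrist_force: [-0.0, 0.8, 1.1]
finger_gap: 0.26
```

```bash
python3 look.py k19 .005 -.17 .062
```

```text
tcp [ 0.5428 -0.1118  0.0638] loc [ 0.0083 -0.0976] t 18.25 F [-0.   0.8  1.1] gap 0.26 rv [-0.2 -0.1 -0.1]
[[-0.013, 0.29, 0.006], [-0.001, -0.001, -0.001]]
```

View pics/k19.png

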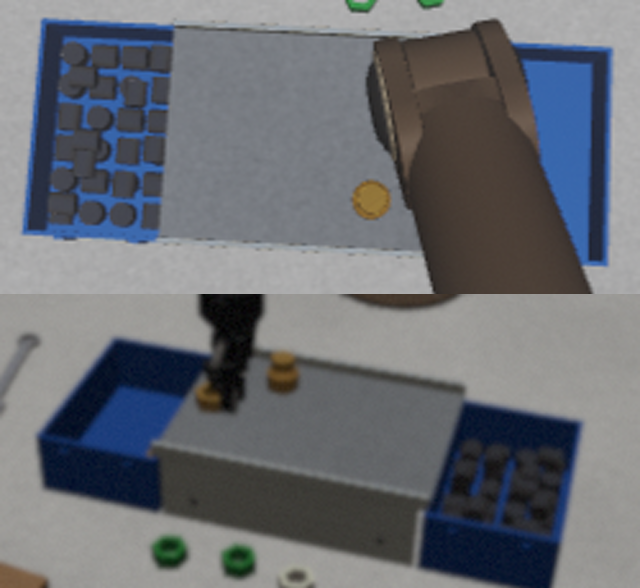

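The reducer is undisturbed at (371,200), and C is at scene crop (210,397). Now the final push over the edge.

Emit:
apply_moves(
  commands=[
    [[0,0.035,0],[0,0,0]],
    [[0,0.04,0],[0,0,0]],
    [[0,0.045,0],[0,0,0]],
    [[0,0.045,0],[0,0,0]],
    [[0,0.045,0],[0,0,0]],
    [[0,0.045,0],[0,0,0]],
    [[0,0.04,0],[0,0,0]],
    [[0,0.02,0],[0,0,0]],
  ],
)

```text
time: 19.2
tcp_pos: [0.5379, -0.1973, 0.063]
tcp_rot: [[0.999, -0.048, 0.001], [-0.048, -0.999, 0.002], [0.001, -0.002, -1.0]]
wrist_force: [-0.3, 0.3, 0.0]
finger_gap: 0.261
```

```bash
python3 look.py k20 .005 -.17 .15
```

```text
tcp [ 0.5379 -0.1973  0.063 ] loc [ 0.0073 -0.1832] t 19.2 F [-0.3  0.3  0. ] gap 0.261 rv [-0.1 -0.1 -0.1]
[[-0.009, -0.053, -0.348], [-0.001, -0.0, -0.001]]
```

View pics/k20w.png

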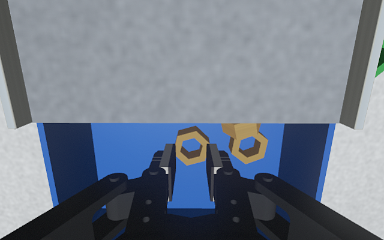

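All three nuts lie in the bin. I lift and retreat to check.

Emit:
apply_moves(
  commands=[
    [[0,0,-0.14],[0,0,0]],
    [[0,0,-0.18],[0,0,0]],
    [[0,0,-0.18],[0,0,0]],
    [[-0.06,0.1,-0.04],[0,0,0.02]],
    [[-0.08,0.15,0],[0,0,0.02]],
    [[-0.08,0.15,0],[0,0,0.02]],
    [[-0.08,0.15,0],[0,0,0.02]],
    [[-0.08,0.15,0],[0,0,0.02]],
  ],
)

```text
time: 20.15
tcp_pos: [0.418, -0.3421, 0.2032]
tcp_rot: [[0.94, -0.34, 0.006], [-0.34, -0.94, 0.007], [0.003, -0.009, -1.0]]
wrist_force: [0.8, -1.3, -0.3]
finger_gap: 0.259
```

Emit:
apply_moves(
  commands=[
    [[-0.06,0.15,0],[0,0,0.02]],
    [[-0.04,0.15,0],[0,0,0.02]],
    [[-0.02,0.15,0],[0,0,0.02]],
    [[0,0.12,0],[0,0,0.02]],
    [[0,0.06,0],[0,0,0]],
    [[0,0,0],[0,0,0]],
    [[0,0,0],[0,0,0]],
    [[0,0,0],[0,0,0]],
  ],
)

```text
time: 20.95
tcp_pos: [0.3177, -0.4745, 0.2019]
tcp_rot: [[0.822, -0.57, 0.007], [-0.57, -0.822, 0.008], [0.001, -0.01, -1.0]]
wrist_force: [-0.5, 0.1, -0.4]
finger_gap: 0.26
```

Run:
```python
from h import *
s=get_state(); print(s['time'],s['tcp_pos'],s['wrist_force'],np.abs(s['dq']).max())
t,d=eyes.capture('top'); cv2.imwrite('pics/tf.png',t[:,:,::-1])
cv2.imwrite('pics/tfc.png',cv2.resize(t[165:280,300:440,::-1],None,fx=5,fy=5,interpolation=cv2.INTER_CUBIC))
a=cv2.imread('pics/top0.png').astype(int)
for n,(v,u) in dict(reducer=(slice(230,256),slice(322,348)),jar=(slice(240,270),slice(120,155)),wrench=(slice(225,302),slice(460,490)),fakes=(slice(148,172),slice(298,368))).items():
    print(n,np.abs(t[v,u,::-1].astype(int)-a[v,u]).mean())
m=eyes.camera_model('top')
v,u=np.mgrid[185:265,376:425]
for vv,uu in [(204,393),(203,380),(205,386),(206,400)]:
    q,o=ray(m,uu,vv);print(o+q*d[vv,uu])
```

```text
20.95 [ 0.31770206 -0.47450393  0.2019362 ] [-0.46208086  0.12788675 -0.39600825] 1.2008296286017985
reducer 0.6992110453648915
jar 0.7533333333333333
wrench 0.6914862914862915
fakes 0.7496031746031746
[ 0.59136165 -0.23338785  0.02303821]
[ 0.5912439  -0.19387634  0.04501943]
[ 0.58888421 -0.21399674  0.01996189]
[ 0.58838319 -0.25678068  0.00164714]
```

View pics/tf.png

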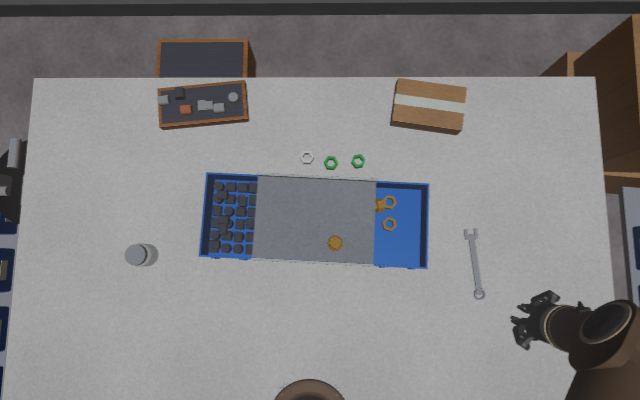

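View pics/tfc.png

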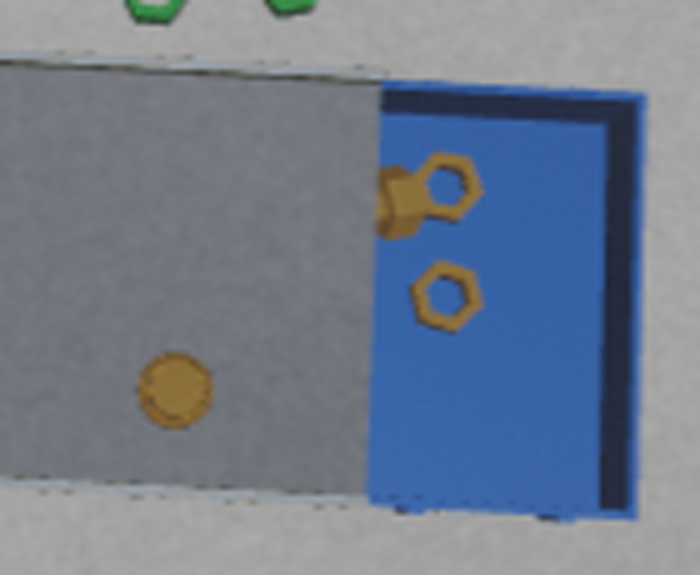

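All three nuts are in the blue bin, at about (390,202), (390,225) and (381,205). One stands on edge at the near wall with its top at 45 mm, well below the 80 mm rim. The reducer at (335,243), the jar and the wrench are unchanged. I hand in.

```bash
python3 -c "
from workcell import bot; print(bot.hand_in())"
```

```text
the job is handed in; nothing more can be done
None
```

I pushed all three brass nuts (B, then A, then C) along the deck with the fingertips, over the open end at -y and into the empty bin. Nothing was picked up or lifted. The job was handed in at about 21 s.

**Last checks:**
- The top picture shows all three nuts inside the empty bin. Two lie flat on the floor. The third, nut A, stands on edge against the near wall, and its top is about 45 mm high, below the 80 mm rim.
- The reducer, the jar and the wrench showed no change against the first picture.
- The readings I took of wrist force never passed about 2 N, and the gripper ended clear of everything.

**What disagreed:** at the opening I used, the real fingertips end about 34 mm above the reported TCP, as both the wrist and scene cameras showed. Because of that, my first pass at B went over it without touching. I then measured the tips and worked about 30 mm lower.

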